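# Take the depth of a sample pot with a stand gauge and lock it

### The arm

A 7-joint arm with a two-finger parallel gripper is mounted at the origin on the work surface. World frame = base frame: x ahead of the robot, y to its left, z up, the work surface at z = 0. Lengths are in m, angles in rad, forces in N, time in s.
With the tool pointing down it reaches from about 0.425 to 0.875 m from the base axis. Payload 4.7 kg.
Tool frame: the origin (TCP) lies on the centre line of the jaws, within the pads' length; the fingertips stand 22 mm ahead of it and the grasp point (between the pads) lies 3 mm ahead of it (ctrl.tcp_to_tips is the z of the fingertips in the tool frame, in m); z points along the fingers, y is the direction in which the jaws open and shut (so a half turn about z gives the same grasp; the last joint's range is limited). The gripper opens to 87 mm and grips with 3 to 60 N. Pads are 19 mm wide; open, the fingers measure 117 mm over their backs; the gripper's body (75 mm by 190 mm) begins 51 mm behind the grasp point.
Start: joints at [-1.208, 0.321, -0.07, 1.45, 0.023, 1.371, -0.057], TCP at [0.222, 0.611, 0.245] pointing down, gripper open.
Joint ranges: [-2.86, 2.86], [-0.3, 2.09], [-1.38, 1.24], [0.06, 2.45], [-1.56, 4.7], [0.09, 2.05], [-2.69, 2.69]. Speed limits (rad/s): [2.57, 2.57, 3.14, 3.14, 3.14, 3.14, 3.14].

### API

Orientations are given as a rotation vector (axis times angle).
In Python, from bench import ctrl, cams gives the robot as it stands.
- The arm moves only by the tool move_arm, never from a script. Its argument "deltas" is a list of rows, each an object with "linear": the shift along the tool's x, y, z as a fraction of full scale, a list of three; "turn": the turn, a rotation vector about the tool's x, y, z as a fraction of full scale, a list of three; "claw": the closure, from 0 (fully open) to 1 (shut). In form: [{"linear": [tx, ty, tz], "turn": [wx, wy, wz], "claw": claw}, ...]. A call has 1 to 20 rows; each row shifts and turns the commanded pose from where the row before left it, along the tool's axes as they then stand; what a row does not reach is not made up. Full scale, the value 1, is 0.03 m for a shift and 4 degrees for a turn. A row lasts 1/12 s, in which the tool goes at most 41.7 mm and 7.16 degrees, less where a joint would pass 70% of its speed; a pose out of reach is approached as far as the arm can. A call with a number of a shift or a turn outside -1 to 1 is refused whole. A call with a gripper value outside its range is refused whole. The fingers move at their own pace and stop on an object; "grip_force" is the grip in N (left out, the last holds). Time passes only in rows, so rows that do not move let the fingers close. It gives the time, the measured TCP pose, the force and the opening at its end, in the units of the state.
- ctrl.get_state(): the state, without advancing time (a new reading comes with each control period).
- cams.get_image(name): name is "side" or "top" or "wrist"; returns a dict with "image" (420x560x3 uint8, red, green, blue), "K" (3x3 intrinsics, pixels), "k1" (the pictures are not rectified: a ray, as slopes to the right and down, at radius r is drawn at 1 + k1 r^2 times it, then the intrinsics apply), "world_from_camera" (4x4, takes a point from camera to world coordinates); the wrist camera has in their place "tool_from_camera" (4x4, takes a point from camera to tool coordinates, whose origin is the TCP and whose axes are the flange's). Camera axes: x right, y down, z forward; pixel columns grow to the right and rows downward; lengths in m; the calibration is good to about 2 mm. A picture is of the moment at which its call begins: read the wrist's pose just before it. There is no depth.
- ctrl.close_job(): hands the job in, once; it reports no verdict.
The state is a dict: "time": time; "joint_positions": joint angles; "qd": joint speeds; "joint_torque": joint torques, N m; "position": TCP position; "tool_rot": TCP orientation; "ft_force": force on the tool from outside, world axes, zero at the start; "torque": the same for the moment, N m; "grip_width": opening from 0.0 (shut) to 1.0 (fully open).
Only numpy, scipy, OpenCV 4.12 (cv2) and the standard library are available. Lean on these libraries where they do the work, as an engineer would, in place of code of your own. Each camera call takes 0.05 s, during which the arm holds its last target. There are 200 camera calls.

### The job

Take the depth of the sample pot that stands under the depth gauge: hold the black bar knob on top of the gauge's spindle and lower the spindle until its foot just rests on the pot's soft floor, pressing it gently (about 3 N, never more than 10 N). With the foot still resting there, turn the knob clockwise (seen from above) up to its stop, about a fifth of a turn, to lock the spindle, then let go, so that the foot stays resting lightly on the floor. Do not disturb the other things on the bench.

Things in the scene. Friction and masses are not known exactly. Their poses are not given: they have to be found in the camera images.
- gauge: Stand depth gauge, fixed to the bench. White base plate 160 x 130 x 12 mm, an aluminium column 30 x 44 mm at its rear up to 155 mm above the bench, and a grey arm from the column to a round guide bush (34 mm diameter, from 111 to 155 mm above the bench) through which the vertical spindle slides. Origin: on the bench at the spindle's vertical axis; x points from the spindle to the column (75 mm away), z up. Nothing of the stand is higher than 155 mm.
- travel (a joint): How far the spindle (steel rod, 10 mm diameter, with foot and knob) has been lowered, in m: 0 at the top stop, where a return spring keeps it, to 0.080 at the bottom stop. Net of its weight the spring pushes the unlocked spindle up by about 2.5 N at the top, growing by 0.025 N per mm to 4.5 N at the bottom stop; let go unlocked, it springs back up.
- lock (a joint): Angle of the knob relative to the gauge, rad: starts between 0 and 0.3 (unlocked), grows when turned clockwise seen from above, stop at 1.35. From about 0.6 a cam begins to brake the spindle; it is locked beyond 1.0. Turning it takes up to about 0.2 N m. It stays where it is left.
- knob (a point): Centre of the knob on top of the spindle (half-way up the knob, on the spindle axis): a black upright bar 44 mm long, 18 mm thick and 30 mm high, gripped from above across its 18 mm. The point's x axis lies along the 44 mm, its y axis across the 18 mm, z up. About 265 mm above the bench at the start; goes down with the spindle.
- spindle: The upright steel spindle with its foot at the lower end, 14 mm in diameter. Origin: centre of the foot's flat underside; 98 mm above the bench with the spindle at its top stop.
- pot: White plastic sample pot on the gauge's base below the foot, held fast. 64 mm outside diameter (68 mm at the rim), wall 3 mm, 70 mm high; its rim is 82 mm above the bench. Origin: centre of its underside, up to 10 mm off the spindle axis. Inside is a soft round floor of dark rubber whose height differs from pot to pot and is not measured: somewhere between 14 and 44 mm above the pot's underside. Pressed, it yields about 0.7 mm per newton.
- dish: Bystander: closed clear culture dish, 90 mm diameter, 15 mm high. Origin under its centre.
- forceps: Bystander: flat steel forceps, 110 mm long, 4.5 mm thick. Origin under its middle.
- jar: Bystander: small jar with white cap, 44 mm diameter, 55 mm high. Origin under its centre.
- lens: Bystander: black hand lens, 48 mm diameter, with a 75 mm handle, 8 mm thick. Origin under the lens.
- rack: Bystander: grey tube rack 100 x 190 mm, 86 mm high with its tubes. Origin under its centre.
- flask: Bystander: conical glass flask, 74 mm diameter, 110 mm high. Origin under its centre.
- marker: Bystander: marker pen, 130 mm long, 14 mm thick. Origin under its middle.

How it is judged:
On the way, in this order (a step that is already met when the one before it is completed fails the run):
1. the foot rests on the pot's floor, gently, with the knob still unlocked (below 0.5 rad) (contact force between spindle and pot between 0.3 and 8 N and value of joint lock below 0.5 rad), for 0.2 s.
2. the knob is turned to lock (beyond 1.0 rad) with the foot resting on the floor (contact force between spindle and pot above 0.3 N and value of joint lock above 1 rad), for 0.2 s.
At the end, for the whole second after the job is handed in: The knob is locked (beyond 1.0 rad), the knob is let go, and the spindle stands still with its foot pressing on the pot's floor with between 0.3 and 7 N (all of step 2 and contact force between spindle and pot below 7 N and velocity of joint travel between -0.002 and 0.002 m/s); the robot touches nothing.
It fails at once if the foot presses on the pot's floor with more than 10 N (contact force between spindle and pot above 10 N).
It fails at once if a bystander is moved more than 20 mm (distance of any of dish, forceps, jar, lens, rack, flask, marker from where it was at the start of the episode above 0.02 m).
It also fails if it takes over 42 s, if anything falls off the work surface, if the arm or the gripper's body presses on something with over 40 N, if the wrist force passes 120 N, or if a joint passes its speed limit or range.

## Working session

There is one attempt and no reset: what is moved stays moved. The work goes in short steps, Python scripts to look and compute and a tool call to move; the robot and the scene stay as the last step left them, time stands still between calls to the robot, and variables do not carry over. Pictures are saved under pics/ and viewed, about 8 in all and at most 12, crops included, and the job is handed in when it is done.

Besides the shell and the picture viewer there is one more tool, called after "Emit:" as name(argument=value, ...), one argument or row to a line, values as JSON. move_arm: Moves the arm, as the interface text tells. Shift numbers are shares of 0.03 m and turn numbers shares of 4 degrees, none past 1 either way. Its arguments: {"type":"object","properties":{"deltas":{"type":"array"},"grip_force":{"type":"number"}},"required":["deltas"]}

```bash
mkdir -p pics
cat > h.py <<'E'
import numpy as np, cv2
from bench import ctrl, cams
from scipy.spatial.transform import Rotation as R
def grab(name,fn):
    s=ctrl.get_state(); d=cams.get_image(name); cv2.imwrite('pics/'+fn,d['image'][:,:,::-1])
    return s,d
def ray(d,u,v,T):
    K=np.array(d['K']);D=np.array([d['k1'],0,0,0.])
    p=cv2.undistortPoints(np.array([[[u,v]]],float),K,D)[0,0]
    T=np.array(T);return T[:3,3],T[:3,:3]@np.array([p[0],p[1],1])
def atz(d,u,v,z,T=None):
    o,r=ray(d,u,v,d['world_from_camera'] if T is None else T)
    return o+r*(z-o[2])/r[2]
E
python3 - <<'E'
from h import *
for n in('top','side'):
    s,d=grab(n,n+'1.png');print(n,d['K'],d['k1'],np.round(d['world_from_camera'],3).tolist())
print(s)
E
```

```text
top [[494.23900078   0.         278.25182516]
 [  0.         494.23900078 210.8127937 ]
 [  0.           0.           1.        ]] -0.08375065744516051 [[0.007, -0.998, 0.061, 0.426], [-1.0, -0.006, 0.015, -0.005], [-0.015, -0.062, -0.998, 1.713], [0.0, 0.0, 0.0, 1.0]]
side [[449.98553138   0.         277.26245774]
 [  0.         449.98553138 212.71998583]
 [  0.           0.           1.        ]] -0.038695143214748935 [[0.935, -0.241, 0.259, 0.193], [-0.354, -0.663, 0.659, -0.772], [0.013, -0.708, -0.706, 0.986], [0.0, 0.0, 0.0, 1.0]]
{'time': 0.05, 'joint_positions': array([-1.20789861,  0.32181331, -0.07009301,  1.4516459 ,  0.02260797,
        1.37077523, -0.05687423]), 'qd': array([-2.11024451e-04,  8.33924334e-04, -8.94858642e-04, -9.58493736e-05,
       -5.29768192e-04, -1.55853995e-03,  1.11083912e-03]), 'joint_torque': array([-2.01582275e-04, -4.92993951e+01, -4.06334996e-01, -3.13699579e+01,
       -6.42659934e-02,  3.99081234e-02,  7.58906231e-05]), 'position': array([0.22202321, 0.61038204, 0.24348242]), 'tool_rot': array([-5.44977562e-01, -3.09373593e+00,  2.89210679e-03]), 'ft_force': array([ 0.52027487, -0.33504361,  0.14363312]), 'torque': array([ 0.00419498, -0.00945891,  0.03334307]), 'grip_width': 0.9964562012077864}
```

View pics/top1.png

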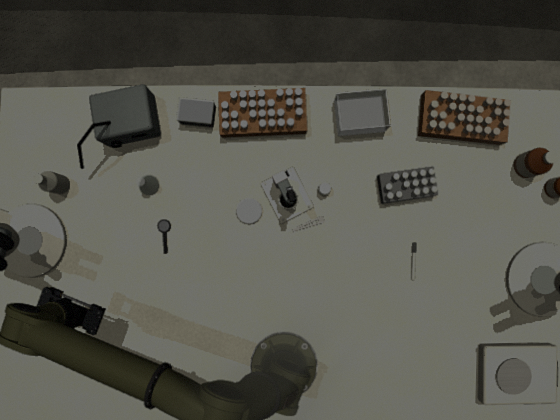

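View pics/side1.png

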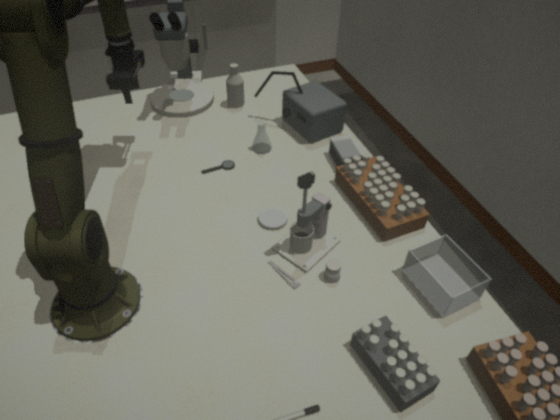

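Run:
```python
import cv2,numpy as np
a=cv2.imread('pics/top1.png')[160:235,250:350];b=cv2.imread('pics/side1.png')[160:270,260:360]
f=lambda i,s:cv2.convertScaleAbs(cv2.resize(i,None,fx=s,fy=s,interpolation=cv2.INTER_CUBIC),alpha=1.8)
a=f(a,4);b=f(b,4);c=np.zeros((440,800,3),np.uint8);c[:300,:400]=a;c[:,400:]=b
cv2.imwrite('pics/c1.png',c)
```

```text
(no output)
```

View pics/c1.png

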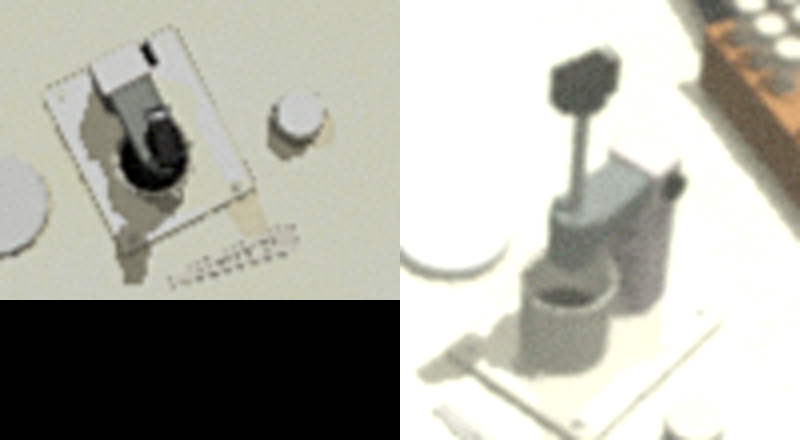

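Run:
```python
from h import *
s=ctrl.get_state()
t=cams.get_image('top');sd=cams.get_image('side')
c=np.array([atz(t,250+u/4,160+v/4,.012) for u,v in[(42,92),(170,27),(255,185),(122,250)]]);print(c.round(3))
x=(c[0]+c[1]-c[2]-c[3])/2;print('len',np.linalg.norm(x),'yaw',np.degrees(np.arctan2(x[1],x[0])))
o1,r1=ray(t,291.3,194.3,t['world_from_camera']);o2,r2=ray(sd,306,180.5,sd['world_from_camera'])
l=np.linalg.lstsq(np.c_[r1,-r2],o2-o1,rcond=None)[0];print(o1+l[0]*r1,o2+l[1]*r2)
for a,b in[((155,115),(175,165)),]: 
    print(atz(t,250+a[0]/4,160+a[1]/4,.28),atz(t,250+b[0]/4,160+b[1]/4,.28))
T=R.from_rotvec(s['tool_rot']).as_matrix();print(T.round(3),s['position'])
w=cams.get_image('wrist');print(np.round(w['tool_from_camera'],3),w['K'])
for n,u,v in[('dish',250,211),('jar',324,187)]:print(n,atz(t,u,v,.03))
```

```text
[[ 0.627  0.083  0.012]
 [ 0.684 -0.027  0.012]
 [ 0.547 -0.101  0.012]
 [ 0.49   0.013  0.012]]
len 0.15450694851589303 yaw 27.819369345536426
[ 0.56375061 -0.02096906  0.26713812] [ 0.56257363 -0.02050291  0.26702077]
[ 0.57871426 -0.01331234  0.28      ] [ 0.542276   -0.02806103  0.28      ]
[[-0.94   0.342 -0.   ]
 [ 0.342  0.94  -0.002]
 [-0.    -0.002 -1.   ]] [0.22202926 0.61042317 0.24358304]
[[ 0.001 -0.956 -0.295  0.081]
 [ 1.     0.001 -0.    -0.   ]
 [ 0.001 -0.295  0.956 -0.14 ]
 [ 0.     0.     0.     1.   ]] [[331.14868882   0.         284.74223054]
 [  0.         331.14868882 211.58411349]
 [  0.           0.           1.        ]]
dish [0.52827408 0.11711667 0.03      ]
jar [ 0.61212212 -0.13530223  0.03      ]
```

Emit:
move_arm(
  deltas=[
    {"linear": [-0.9,-0.8,-0.2],"turn": [0,0,0],"claw": 0},
    {"linear": [-0.9,-0.8,-0.2],"turn": [0,0,0],"claw": 0},
    {"linear": [-0.9,-0.8,-0.2],"turn": [0,0,0],"claw": 0},
    {"linear": [-0.9,-0.8,-0.2],"turn": [0,0,0],"claw": 0},
    {"linear": [-0.9,-0.8,-0.2],"turn": [0,0,0],"claw": 0},
    {"linear": [-0.9,-0.8,-0.2],"turn": [0,0,0],"claw": 0},
    {"linear": [-0.9,-0.8,-0.2],"turn": [0,0,0],"claw": 0},
    {"linear": [-0.9,-0.8,-0.2],"turn": [0,0,0],"claw": 0},
    {"linear": [-0.9,-0.8,-0.2],"turn": [0,0,0],"claw": 0},
    {"linear": [-0.9,-0.8,-0.2],"turn": [0,0,0],"claw": 0},
    {"linear": [-0.9,-0.8,-0.2],"turn": [0,0,0],"claw": 0},
    {"linear": [-0.9,-0.8,-0.2],"turn": [0,0,0],"claw": 0},
    {"linear": [-0.9,-0.8,-0.2],"turn": [0,0,0],"claw": 0},
    {"linear": [-0.9,-0.8,-0.2],"turn": [0,0,0],"claw": 0},
    {"linear": [-0.9,-0.8,-0.2],"turn": [0,0,0],"claw": 0},
    {"linear": [-0.9,-0.8,-0.2],"turn": [0,0,0],"claw": 0},
    {"linear": [-0.9,-0.8,-0.2],"turn": [0,0,0],"claw": 0},
    {"linear": [-0.9,-0.8,-0.2],"turn": [0,0,0],"claw": 0},
    {"linear": [-0.9,-0.8,-0.1],"turn": [0,0,0],"claw": 0},
    {"linear": [-0.9,-0.8,-0.1],"turn": [0,0,0],"claw": 0},
  ],
)

```text
time: 1.92
position: [0.5662, -0.0264, 0.3592]
tool_rot: [0.544, 3.093, 0.001]
ft_force: [1.3, 0.3, -0.3]
grip_width: 1.002
```

Emit:
move_arm(
  deltas=[
    {"linear": [0,0,0],"turn": [0,0,-1],"claw": 0},
    {"linear": [0,0,0],"turn": [0,0,-1],"claw": 0},
    {"linear": [0,0,0],"turn": [0,0,-1],"claw": 0},
    {"linear": [0,0,0],"turn": [0,0,-1],"claw": 0},
    {"linear": [0,0,0],"turn": [0,0,-1],"claw": 0},
    {"linear": [0,0,0],"turn": [0,0,-1],"claw": 0},
    {"linear": [0,0,0],"turn": [0,0,-1],"claw": 0},
    {"linear": [0,0,0],"turn": [0,0,-1],"claw": 0},
    {"linear": [0,0,0],"turn": [0,0,-1],"claw": 0},
    {"linear": [0,0,0],"turn": [0,0,-1],"claw": 0},
    {"linear": [0,0,0],"turn": [0,0,-0.5],"claw": 0},
    {"linear": [0,0,0],"turn": [0,0,0],"claw": 0},
    {"linear": [0,0,0],"turn": [0,0,0],"claw": 0},
  ],
)

```text
time: 3.0
position: [0.5655, -0.0248, 0.3585]
tool_rot: [0.598, -3.084, -0.0]
ft_force: [0.3, 0.4, 0.3]
grip_width: 1.001
```

Run:
```python
from h import *
s,d=grab('wrist','w1.png');print(s['time'],s['position'],s['joint_positions'].round(2),s['ft_force'],s['torque']);print(R.from_rotvec(s['tool_rot']).as_matrix().round(3))
i=cv2.imread('pics/w1.png');cv2.imwrite('pics/w1b.png',cv2.convertScaleAbs(i,alpha=2,beta=20))
```

```text
3.0 [ 0.56554187 -0.02478427  0.35850394] [-0.47  0.11  0.52  1.49 -0.06  1.55  2.  ] [0.3473341  0.36899051 0.33975235] [ 0.05677345  0.0956431  -0.02206543]
[[-0.927 -0.374 -0.   ]
 [-0.374  0.927  0.   ]
 [ 0.     0.    -1.   ]]
```

View pics/w1b.png

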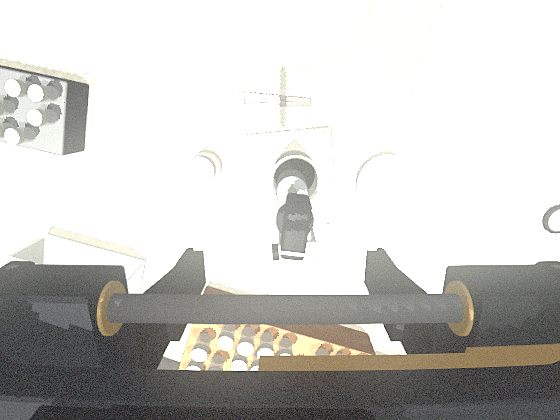

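Run:
```python
import cv2,numpy as np
i=cv2.imread('pics/w1.png')[165:275,225:365]
g=(255*(i/255.)**.6).astype(np.uint8)
cv2.imwrite('pics/c2.png',cv2.resize(g,None,fx=5,fy=5,interpolation=cv2.INTER_CUBIC))
```

```text
(no output)
```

View pics/c2.png

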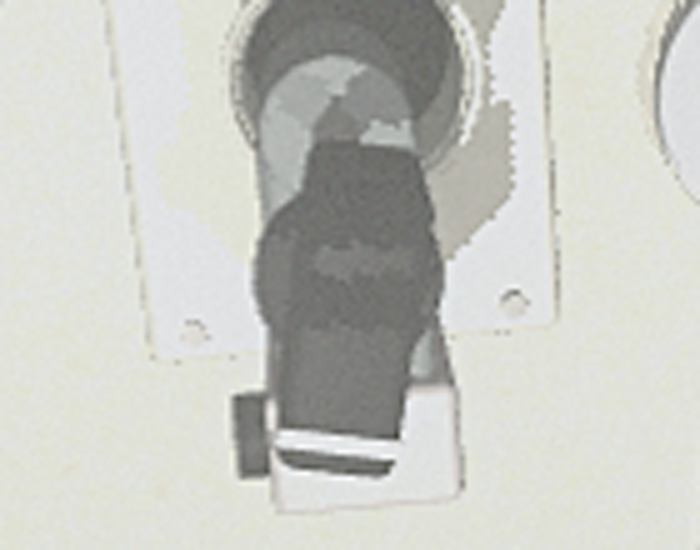

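```bash
cat >> h.py <<'E'
def proj(d,s,P):
    T=np.eye(4);T[:3,:3]=R.from_rotvec(s['tool_rot']).as_matrix();T[:3,3]=s['position']
    C=np.linalg.inv(T@np.array(d['tool_from_camera']))
    r=cv2.Rodrigues(C[:3,:3])[0]
    return cv2.projectPoints(np.array(P,float),r,C[:3,3],np.array(d['K']),np.array([d['k1'],0,0,0.]))[0][:,0]
E
python3 - <<'E'
from h import *
s=ctrl.get_state();d=cams.get_image('wrist')
i=cv2.imread('pics/c2.png')
for yaw,col,c in((22,(0,0,255),(.563,-.0205,.265)),(18,(0,200,0),(.563,-.0205,.265))):
    y=np.radians(yaw);M=np.array([[np.cos(y),-np.sin(y),0],[np.sin(y),np.cos(y),0],[0,0,1]])
    L=np.array([[a*.022,b*.009,h*.015] for h in(1,-1) for a,b in((-1,-1),(1,-1),(1,1),(-1,1))])
    p=proj(d,s,L@M.T+c);q=((p-[225,165]+.5)*5).astype(int);print(yaw,q.tolist())
    for h in(0,4): cv2.polylines(i,[q[h:h+4]],True,col,1)
cv2.imwrite('pics/c3.png',i)
E
```

```text
22 [[272, 174], [274, 469], [399, 469], [404, 174], [276, 124], [277, 389], [388, 390], [393, 124]]
18 [[284, 170], [263, 465], [388, 473], [415, 179], [286, 120], [267, 386], [379, 393], [403, 128]]
```

View pics/c3.png

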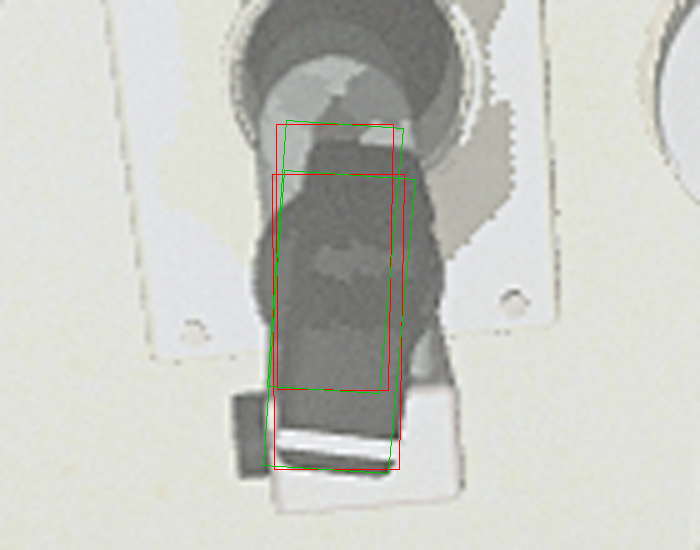

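Emit:
move_arm(
  deltas=[
    {"linear": [0,0,0],"turn": [0,0,0.8],"claw": 0},
    {"linear": [0,0,0],"turn": [0,0,0.8],"claw": 0},
    {"linear": [0,0.24,0],"turn": [0,0,0],"claw": 0},
    {"linear": [0,0,0.5],"turn": [0,0,0],"claw": 0},
    {"linear": [0,0,0.5],"turn": [0,0,0],"claw": 0},
    {"linear": [0,0,0.5],"turn": [0,0,0],"claw": 0},
    {"linear": [0,0,0.5],"turn": [0,0,0],"claw": 0.3},
    {"linear": [0,0,0.5],"turn": [0,0,0],"claw": 0.5},
    {"linear": [0,0,0.5],"turn": [0,0,0],"claw": 0.6},
    {"linear": [0,0,0],"turn": [0,0,0],"claw": 0.6},
    {"linear": [0,0,0],"turn": [0,0,0],"claw": 0.6},
    {"linear": [0,0,0],"turn": [0,0,0],"claw": 0.6},
    {"linear": [0,0,0],"turn": [0,0,0],"claw": 0.6},
  ],
  grip_force=15,
)

```text
time: 4.18
position: [0.5643, -0.0177, 0.2699]
tool_rot: [-0.427, 3.11, 0.0]
ft_force: [0.4, 0.2, -0.7]
grip_width: 0.556
```

Run:
```python
from h import *
s,d=grab('wrist','w2.png');print(s['time'],s['position'],s['grip_width'],s['ft_force'],s['torque'])
i=cv2.imread('pics/w2.png')
L=[[a*.022,b*.009,h*.015] for h in(1,-1) for a,b in((-1,-1),(1,-1),(1,1),(-1,1))]
y=np.radians(15.5);M=np.array([[np.cos(y),-np.sin(y),0],[np.sin(y),np.cos(y),0],[0,0,1]])
q=proj(d,s,np.array(L)@M.T+(.5635,-.018,.265));print(q.round(0).tolist())
g=(255*(i/255.)**.6).astype(np.uint8)[180:360,160:400]
g=cv2.resize(g,None,fx=3.2,fy=3.2,interpolation=cv2.INTER_CUBIC)
q=((q-[160,180]+.5)*3.2).astype(int);cv2.polylines(g,[q[:4]],True,(0,0,255),1)
cv2.imwrite('pics/c4.png',g)
```

```text
4.1833 [ 0.56432472 -0.01768581  0.26989003] 0.5559850912667834 [ 0.4078719   0.21089813 -0.65228641] [ 0.02172756  0.00331589 -0.02422318]
[[264.0, 253.0], [266.0, 339.0], [304.0, 339.0], [306.0, 253.0], [267.0, 229.0], [269.0, 303.0], [301.0, 303.0], [303.0, 229.0]]
```

View pics/c4.png

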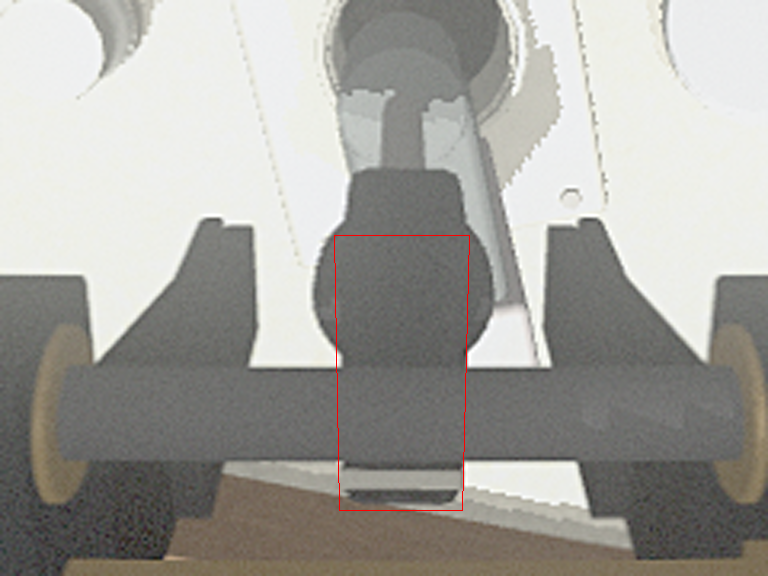

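Emit:
move_arm(
  deltas=[
    {"linear": [0,0,0],"turn": [0,0,0],"claw": 0.75},
    {"linear": [0,0,0],"turn": [0,0,0],"claw": 1},
    {"linear": [0,0,0],"turn": [0,0,0],"claw": 1},
    {"linear": [0,0,0],"turn": [0,0,0],"claw": 1},
    {"linear": [0,0,0],"turn": [0,0,0],"claw": 1},
    {"linear": [0,0,0],"turn": [0,0,0],"claw": 1},
  ],
  grip_force=35,
)

```text
time: 4.73
position: [0.5637, -0.0175, 0.2688]
tool_rot: [-0.427, 3.112, 0.001]
ft_force: [0.2, 0.9, -0.3]
grip_width: 0.198
```

```bash
python3 -c "
from h import *
s=ctrl.get_state();print(s['time'],s['position'],s['grip_width'],s['ft_force'],s['torque'])"
```

```text
4.7333 [ 0.56367775 -0.01746807  0.26876631] 0.19838863436677928 [ 0.18011997  0.9306218  -0.28874471] [ 0.30050426  0.16375409 -0.12496708]
```

Emit:
move_arm(
  deltas=[
    {"linear": [0,0,0.2],"turn": [0,0,0],"claw": 1},
    {"linear": [0,0,0.2],"turn": [0,0,0],"claw": 1},
    {"linear": [0,0,0.2],"turn": [0,0,0],"claw": 1},
    {"linear": [0,0,0.2],"turn": [0,0,0],"claw": 1},
    {"linear": [0,0,0.2],"turn": [0,0,0],"claw": 1},
    {"linear": [0,0,0.2],"turn": [0,0,0],"claw": 1},
    {"linear": [0,0,0],"turn": [0,0,0],"claw": 1},
    {"linear": [0,0,0],"turn": [0,0,0],"claw": 1},
    {"linear": [0,0,0],"turn": [0,0,0],"claw": 1},
  ],
)

```text
time: 5.48
position: [0.5637, -0.0175, 0.2327]
tool_rot: [-0.427, 3.112, 0.001]
ft_force: [-1.3, 2.9, 2.8]
grip_width: 0.207
```

```bash
python3 -c "
from h import *
s=ctrl.get_state();print(s['time'],s['position'],s['grip_width'],s['ft_force'],s['torque'])"
```

```text
5.4833 [ 0.56369693 -0.01752194  0.2326795 ] 0.20744895647215733 [-1.33081838  2.94369418  2.83577208] [ 0.58261655  0.2535987  -0.08118439]
```

Emit:
move_arm(
  deltas=[
    {"linear": [0,0,0.07],"turn": [0,0,0],"claw": 1},
    {"linear": [0,0,0],"turn": [0,0,0],"claw": 1},
    {"linear": [0,0,0],"turn": [0,0,0],"claw": 1},
  ],
)

```text
time: 5.73
position: [0.5637, -0.0176, 0.2305]
tool_rot: [-0.427, 3.112, 0.001]
ft_force: [-1.5, 3.7, 2.3]
grip_width: 0.203
```

Emit:
move_arm(
  deltas=[
    {"linear": [0,0,0.07],"turn": [0,0,0],"claw": 1},
    {"linear": [0,0,0],"turn": [0,0,0],"claw": 1},
    {"linear": [0,0,0],"turn": [0,0,0],"claw": 1},
  ],
)

```text
time: 5.98
position: [0.5637, -0.0176, 0.2283]
tool_rot: [-0.427, 3.112, 0.001]
ft_force: [-0.8, 3.2, 3.4]
grip_width: 0.205
```

Emit:
move_arm(
  deltas=[
    {"linear": [0,0,0.07],"turn": [0,0,0],"claw": 1},
    {"linear": [0,0,0],"turn": [0,0,0],"claw": 1},
    {"linear": [0,0,0],"turn": [0,0,0],"claw": 1},
  ],
)

```text
time: 6.23
position: [0.5637, -0.0176, 0.2261]
tool_rot: [0.427, -3.112, -0.001]
ft_force: [-0.5, 4.0, 3.0]
grip_width: 0.204
```

Emit:
move_arm(
  deltas=[
    {"linear": [0,0,0.06],"turn": [0,0,0],"claw": 1},
    {"linear": [0,0,0],"turn": [0,0,0],"claw": 1},
    {"linear": [0,0,0],"turn": [0,0,0],"claw": 1},
  ],
)

```text
time: 6.48
position: [0.5637, -0.0176, 0.2243]
tool_rot: [-0.427, 3.112, 0.0]
ft_force: [-1.8, 4.7, 2.6]
grip_width: 0.206
```

Emit:
move_arm(
  deltas=[
    {"linear": [0,0,0.06],"turn": [0,0,0],"claw": 1},
    {"linear": [0,0,0],"turn": [0,0,0],"claw": 1},
    {"linear": [0,0,0],"turn": [0,0,0],"claw": 1},
  ],
)

```text
time: 6.73
position: [0.5637, -0.0176, 0.2225]
tool_rot: [-0.427, 3.112, 0.0]
ft_force: [-2.3, 4.5, 2.2]
grip_width: 0.203
```

Emit:
move_arm(
  deltas=[
    {"linear": [0,0,0.06],"turn": [0,0,0],"claw": 1},
    {"linear": [0,0,0],"turn": [0,0,0],"claw": 1},
    {"linear": [0,0,0],"turn": [0,0,0],"claw": 1},
  ],
)

```text
time: 6.98
position: [0.5637, -0.0176, 0.2208]
tool_rot: [0.427, -3.112, -0.0]
ft_force: [-2.6, 5.0, 3.3]
grip_width: 0.209
```

Emit:
move_arm(
  deltas=[
    {"linear": [0,0,0.06],"turn": [0,0,0],"claw": 1},
    {"linear": [0,0,0],"turn": [0,0,0],"claw": 1},
    {"linear": [0,0,0],"turn": [0,0,0],"claw": 1},
  ],
)

```text
time: 7.23
position: [0.5637, -0.0176, 0.2191]
tool_rot: [-0.427, 3.112, 0.0]
ft_force: [-1.3, 5.6, 2.7]
grip_width: 0.205
```

Emit:
move_arm(
  deltas=[
    {"linear": [0,0.01,0.06],"turn": [0,0,0],"claw": 1},
    {"linear": [0,0,0],"turn": [0,0,0],"claw": 1},
    {"linear": [0,0,0],"turn": [0,0,0],"claw": 1},
  ],
)

```text
time: 7.48
position: [0.5637, -0.0176, 0.2173]
tool_rot: [-0.427, 3.112, -0.0]
ft_force: [0.3, 4.3, 3.3]
grip_width: 0.208
```

Emit:
move_arm(
  deltas=[
    {"linear": [0,0,0.06],"turn": [0,0,0],"claw": 1},
    {"linear": [0,0,0],"turn": [0,0,0],"claw": 1},
    {"linear": [0,0,0],"turn": [0,0,0],"claw": 1},
  ],
)

```text
time: 7.73
position: [0.5637, -0.0176, 0.2154]
tool_rot: [-0.427, 3.112, -0.0]
ft_force: [-1.2, 5.1, 4.2]
grip_width: 0.203
```

Emit:
move_arm(
  deltas=[
    {"linear": [0,0.01,0.06],"turn": [0,0,0],"claw": 1},
    {"linear": [0,0,0],"turn": [0,0,0],"claw": 1},
    {"linear": [0,0,0],"turn": [0,0,0],"claw": 1},
  ],
)

```text
time: 7.98
position: [0.5637, -0.0176, 0.2136]
tool_rot: [-0.426, 3.112, -0.001]
ft_force: [0.4, 4.0, 3.4]
grip_width: 0.206
```

```bash
python3 -c "
from h import *
f=[]
for k in range(3):
  cams.get_image('top');f.append(ctrl.get_state()['ft_force'])
print(np.round(f,2))"
```

```text
[[-0.42  2.93  3.74]
 [-0.22  4.    3.83]
 [-0.19  3.37  2.88]]
```

Emit:
move_arm(
  deltas=[
    {"linear": [0,0.01,0.06],"turn": [0,0,0],"claw": 1},
    {"linear": [0,0,0],"turn": [0,0,0],"claw": 1},
    {"linear": [0,0,0],"turn": [0,0,0],"claw": 1},
  ],
)

```text
time: 8.38
position: [0.5636, -0.0175, 0.2118]
tool_rot: [-0.426, 3.112, -0.001]
ft_force: [0.2, 2.6, 3.3]
grip_width: 0.203
```

Emit:
move_arm(
  deltas=[
    {"linear": [0,0,0.06],"turn": [0,0,0],"claw": 1},
    {"linear": [0,0,0],"turn": [0,0,0],"claw": 1},
    {"linear": [0,0,0],"turn": [0,0,0],"claw": 1},
  ],
)

```text
time: 8.63
position: [0.5636, -0.0175, 0.21]
tool_rot: [-0.426, 3.112, -0.001]
ft_force: [1.1, 1.3, 3.0]
grip_width: 0.2
```

Emit:
move_arm(
  deltas=[
    {"linear": [0,0,0.06],"turn": [0,0,0],"claw": 1},
    {"linear": [0,0,0],"turn": [0,0,0],"claw": 1},
    {"linear": [0,0,0],"turn": [0,0,0],"claw": 1},
  ],
)

```text
time: 8.88
position: [0.5636, -0.0174, 0.2086]
tool_rot: [-0.426, 3.112, -0.001]
ft_force: [0.9, 0.7, 4.5]
grip_width: 0.208
```

Emit:
move_arm(
  deltas=[
    {"linear": [0,0,0.06],"turn": [0,0,0],"claw": 1},
    {"linear": [0,0,0],"turn": [0,0,0],"claw": 1},
    {"linear": [0,0,0],"turn": [0,0,0],"claw": 1},
  ],
)

```text
time: 9.13
position: [0.5637, -0.0175, 0.2072]
tool_rot: [-0.426, 3.112, -0.001]
ft_force: [-1.1, 1.3, 7.1]
grip_width: 0.208
```

```bash
python3 -c "
from h import *
f=[]
for k in range(5):
  cams.get_image('top');s=ctrl.get_state();f.append(np.r_[s['ft_force'],s['torque'],s['position'][2]])
print(np.round(f,4))"
```

```text
[[-0.2547  0.8422  7.3759  0.2628  0.2545 -0.0386  0.2072]
 [-1.0327  0.7107  7.763   0.3493  0.2849 -0.0812  0.2073]
 [-0.5183  1.6208  8.4122  0.345   0.2717 -0.0086  0.2072]
 [-1.1749  1.7221  6.8709  0.3608  0.2148 -0.0866  0.2072]
 [-0.5937  1.4456  6.8455  0.3573  0.2877 -0.054   0.2073]]
```

Emit:
move_arm(
  deltas=[
    {"linear": [0,0,0],"turn": [0,0,0.7],"claw": 1},
    {"linear": [0,0,0],"turn": [0,0,0.7],"claw": 1},
    {"linear": [0,0,0],"turn": [0,0,0.7],"claw": 1},
    {"linear": [0,0,0],"turn": [0,0,0.7],"claw": 1},
    {"linear": [0,0,0],"turn": [0,0,0.7],"claw": 1},
    {"linear": [0,0,0],"turn": [0,0,0.7],"claw": 1},
    {"linear": [0,0,0],"turn": [0,0,0.7],"claw": 1},
    {"linear": [0,0,0],"turn": [0,0,0],"claw": 1},
  ],
  grip_force=50,
)

```text
time: 10.05
position: [0.5637, -0.0172, 0.2073]
tool_rot: [0.112, 3.139, 0.0]
ft_force: [-1.4, 1.1, 7.9]
grip_width: 0.202
```

```bash
python3 -c "
from h import *
f=[]
for k in range(3):
  cams.get_image('top');s=ctrl.get_state();f.append(np.r_[s['ft_force'],s['torque'],s['position']])
print(np.round(f,4));x=R.from_rotvec(s['tool_rot']).as_matrix()[:,0];print(np.degrees(np.arctan2(x[1],x[0]))%360)"
```

```text
[[-1.4492  0.9928  8.956   0.4203  0.2139 -0.1789  0.5637 -0.0172  0.2072]
 [-0.9705  1.3076  7.2335  0.3854  0.2404 -0.0701  0.5636 -0.0172  0.2073]
 [-0.8036  1.6669  8.2891  0.367   0.2864 -0.1424  0.5637 -0.0172  0.2073]]
175.99744099923072
```

Emit:
move_arm(
  deltas=[
    {"linear": [0,0,0],"turn": [0,0,0.7],"claw": 1},
    {"linear": [0,0,0],"turn": [0,0,0.7],"claw": 1},
    {"linear": [0,0,0],"turn": [0,0,0.7],"claw": 1},
    {"linear": [0,0,0],"turn": [0,0,0.7],"claw": 1},
    {"linear": [0,0,0],"turn": [0,0,0.7],"claw": 1},
    {"linear": [0,0,0],"turn": [0,0,0.7],"claw": 1},
    {"linear": [0,0,0],"turn": [0,0,0.7],"claw": 1},
    {"linear": [0,0,0],"turn": [0,0,0.7],"claw": 1},
    {"linear": [0,0,0],"turn": [0,0,0.7],"claw": 1},
    {"linear": [0,0,0],"turn": [0,0,0.7],"claw": 1},
    {"linear": [0,0,0],"turn": [0,0,0.7],"claw": 1},
    {"linear": [0,0,0],"turn": [0,0,0.7],"claw": 1},
    {"linear": [0,0,0],"turn": [0,0,0.7],"claw": 1},
    {"linear": [0,0,0],"turn": [0,0,0.7],"claw": 1},
    {"linear": [0,0,0],"turn": [0,0,0],"claw": 1},
  ],
)

```text
time: 11.45
position: [0.5636, -0.0169, 0.2072]
tool_rot: [1.158, 2.92, 0.001]
ft_force: [-0.4, 1.6, 7.4]
grip_width: 0.201
```

```bash
python3 -c "
from h import *
f=[]
for k in range(3):
  cams.get_image('top');s=ctrl.get_state();f.append(np.r_[s['ft_force'],s['torque'],s['position']])
print(np.round(f,4));x=R.from_rotvec(s['tool_rot']).as_matrix()[:,0];print(np.degrees(np.arctan2(x[1],x[0]))%360)"
```

```text
[[ 0.0666  2.8301  7.6102  0.4592  0.1687 -0.0577  0.5636 -0.0169  0.2072]
 [-0.6364  1.5727  7.1253  0.421   0.199  -0.0521  0.5636 -0.0169  0.2072]
 [-1.3309  2.1044  7.4265  0.4486  0.2061 -0.066   0.5636 -0.0169  0.2072]]
136.8211358414644
```

Emit:
move_arm(
  deltas=[
    {"linear": [0,0,0],"turn": [0,0,0.4],"claw": 1},
    {"linear": [0,0,0],"turn": [0,0,0.4],"claw": 1},
    {"linear": [0,0,0],"turn": [0,0,0.4],"claw": 1},
    {"linear": [0,0,0],"turn": [0,0,0],"claw": 1},
    {"linear": [0,0,0],"turn": [0,0,0],"claw": 1},
  ],
)

```text
time: 12.02
position: [0.5637, -0.0169, 0.2072]
tool_rot: [1.277, 2.87, 0.001]
ft_force: [-0.5, 1.1, 8.5]
grip_width: 0.203
```

```bash
python3 -c "
from h import *
f=[]
for k in range(3):
  cams.get_image('top');s=ctrl.get_state();f.append(np.r_[s['ft_force'],s['torque'],s['position']])
print(np.round(f,4));x=R.from_rotvec(s['tool_rot']).as_matrix()[:,0];print(np.degrees(np.arctan2(x[1],x[0]))%360)"
```

```text
[[-1.1764e+00  2.1889e+00  7.2712e+00  4.5540e-01  2.0450e-01  1.0100e-02
   5.6360e-01 -1.6900e-02  2.0720e-01]
 [-1.3362e+00  1.5700e+00  6.4354e+00  4.3510e-01  1.5960e-01  5.4000e-03
   5.6370e-01 -1.6800e-02  2.0720e-01]
 [-7.0580e-01  2.4057e+00  7.7118e+00  4.3530e-01  2.0540e-01  3.7500e-02
   5.6370e-01 -1.6800e-02  2.0720e-01]]
132.03729548519803
```

Emit:
move_arm(
  deltas=[
    {"linear": [0,0,0],"turn": [0,0,0.4],"claw": 1},
    {"linear": [0,0,0],"turn": [0,0,0.4],"claw": 1},
    {"linear": [0,0,0],"turn": [0,0,0],"claw": 1},
    {"linear": [0,0,0],"turn": [0,0,0],"claw": 1},
  ],
)

```text
time: 12.5
position: [0.5637, -0.0168, 0.2072]
tool_rot: [1.352, 2.835, -0.0]
ft_force: [-2.5, 1.6, 7.0]
grip_width: 0.202
```

```bash
python3 -c "
from h import *
f=[]
for k in range(3):
  cams.get_image('top');s=ctrl.get_state();f.append(np.r_[s['ft_force'],s['torque'],s['position']])
print(np.round(f,4));x=R.from_rotvec(s['tool_rot']).as_matrix()[:,0];print(np.degrees(np.arctan2(x[1],x[0]))%360)"
```

```text
[[-1.1614  2.1489  7.6402  0.3712  0.2389  0.9551  0.5637 -0.0168  0.2072]
 [-1.3037  2.5762  6.7175  0.3301  0.1752  0.973   0.5637 -0.0168  0.2072]
 [-1.2085  0.9711  8.0989  0.2764  0.1817  0.9868  0.5636 -0.0168  0.2072]]
129.00513153716796
```

Emit:
move_arm(
  deltas=[
    {"linear": [0,0,0],"turn": [0,0,-0.5],"claw": 1},
    {"linear": [0,0,0],"turn": [0,0,0],"claw": 1},
    {"linear": [0,0,0],"turn": [0,0,0],"claw": 1},
  ],
  grip_force=10,
)

```text
time: 12.9
position: [0.5638, -0.0171, 0.207]
tool_rot: [1.306, 2.856, 0.001]
ft_force: [-1.2, 1.6, 6.3]
grip_width: 0.207
```

Emit:
move_arm(
  deltas=[
    {"linear": [0,0,0],"turn": [0,0,0],"claw": 0.6},
    {"linear": [0,0,0],"turn": [0,0,0],"claw": 0.5},
    {"linear": [0,0,0],"turn": [0,0,0],"claw": 0.5},
    {"linear": [0,0,0],"turn": [0,0,0],"claw": 0.5},
    {"linear": [0,0,0],"turn": [0,0,0],"claw": 0.5},
  ],
)

```text
time: 13.32
position: [0.5631, -0.0173, 0.206]
tool_rot: [-1.308, -2.856, 0.001]
ft_force: [0.0, -0.2, -0.3]
grip_width: 0.467
```

Run:
```python
from h import *
s,d=grab('wrist','w3.png');print(s['time'],s['position'],s['grip_width'],s['ft_force'],s['torque'])
x=R.from_rotvec(s['tool_rot']).as_matrix()[:,0];print(np.degrees(np.arctan2(x[1],x[0]))%360)
g=(255*(cv2.imread('pics/w3.png')/255.)**.6).astype(np.uint8)[180:360,160:400]
cv2.imwrite('pics/c5.png',cv2.resize(g,None,fx=3.2,fy=3.2,interpolation=cv2.INTER_CUBIC))
```

```text
13.3167 [ 0.56309131 -0.01728385  0.20596095] 0.4672332668519183 [ 0.02955492 -0.22092638 -0.30991934] [-0.05258708 -0.0213634  -0.01606909]
130.7988936136377
```

View pics/c5.png

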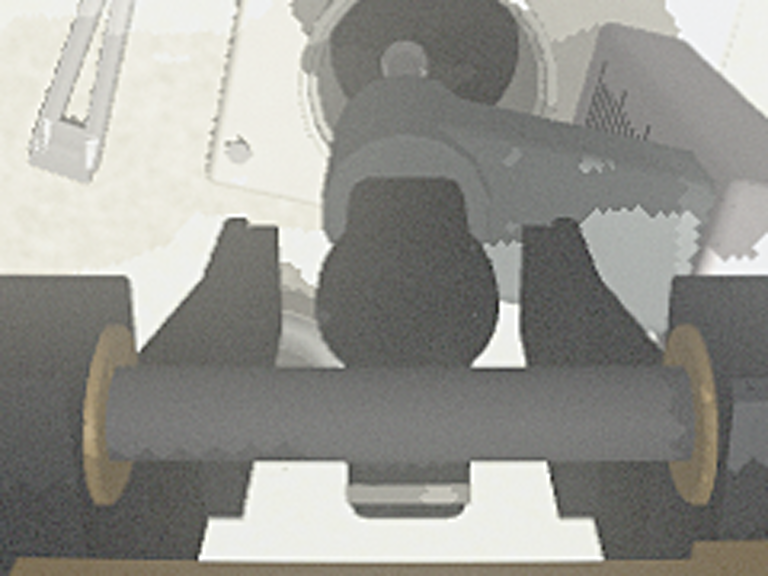

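Emit:
move_arm(
  deltas=[
    {"linear": [0,0,-0.3],"turn": [0,0,0],"claw": 0.4},
    {"linear": [0,0,-0.4],"turn": [0,0,0],"claw": 0.3},
    {"linear": [0,0,-0.6],"turn": [0,0,0],"claw": 0.3},
    {"linear": [0,0,-0.6],"turn": [0,0,0],"claw": 0.3},
    {"linear": [0,0,-0.6],"turn": [0,0,0],"claw": 0.3},
    {"linear": [0,0,-0.6],"turn": [0,0,0],"claw": 0.3},
    {"linear": [0,0,-0.6],"turn": [0,0,0],"claw": 0.3},
    {"linear": [0,0,0],"turn": [0,0,0],"claw": 0.3},
    {"linear": [0,0,0],"turn": [0,0,0],"claw": 0.3},
    {"linear": [0,0,0],"turn": [0,0,0],"claw": 0.3},
  ],
)

```text
time: 14.2
position: [0.5633, -0.017, 0.3175]
tool_rot: [1.307, 2.857, 0.0]
ft_force: [-0.5, 0.0, -0.6]
grip_width: 0.703
```

Run:
```python
from h import *
s,d=grab('wrist','w4.png');print(s['time'],s['position'],s['ft_force'])
y=np.radians(130.8);M=np.array([[np.cos(y),-np.sin(y),0],[np.sin(y),np.cos(y),0],[0,0,1]])
g=(255*(cv2.imread('pics/w4.png')/255.)**.6).astype(np.uint8)[140:290,190:390]
g=cv2.resize(g,None,fx=3.8,fy=3.8,interpolation=cv2.INTER_CUBIC)
for z,c in((.203,(0,0,255)),(.209,(0,200,0))):
    q=proj(d,s,np.array([[a*.022,b*.009,.015] for a,b in((-1,-1),(1,-1),(1,1),(-1,1))])@M.T+(.5635,-.0172,z))
    cv2.polylines(g,[((q-[190,140]+.5)*3.8).astype(int)],True,c,1)
cv2.imwrite('pics/c6.png',g)
```

```text
14.2 [ 0.56330375 -0.01697968  0.31749576] [-0.48588007  0.03650979 -0.59791807]
```

View pics/c6.png

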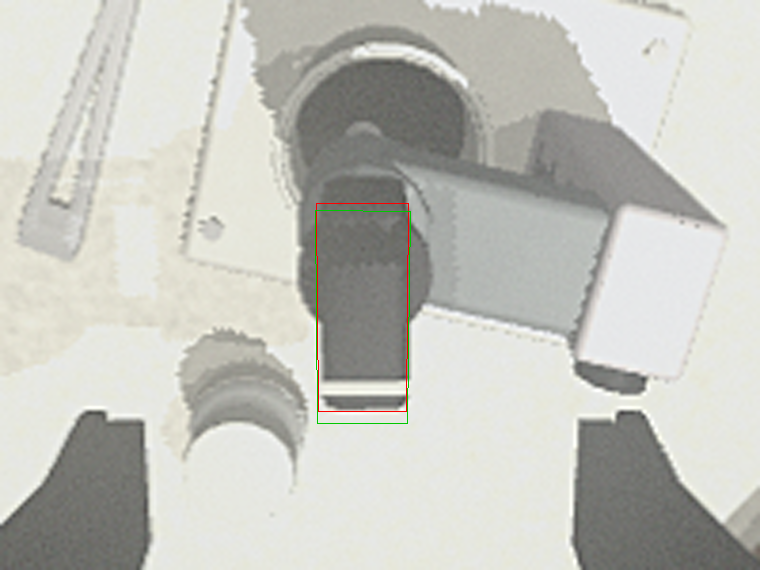

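```bash
python3 -c "
from bench import ctrl
print(ctrl.close_job())"
```

```text
the job is handed in; nothing more can be done
None
```

I lowered the spindle onto the pot's floor, locked it and let go, and I have handed the job in. It reports no verdict, and the final foot force is inferred, not measured.

- **Contact:** The foot met the floor at about 60 mm of travel. Total upward force on the tool was about 7.5 N, of which roughly 3.6 N is the spring, so the foot pressed with about 4 N. That is slightly above the 3 N asked for, and readings scatter by up to about 1 N.
- **Lock:** I turned the knob about 65° clockwise. At the stop the wrist torque jumped from near 0 to about 1 N m. I estimated the starting lock angle from the images at about 12° (0.2 rad), which puts the knob at its 1.35 rad stop.
- **Release:** I eased back about 2°, opened the jaws and rose 110 mm; the wrist force returned to about zero.
- **Last checks:** The final wrist picture shows the knob still at the lowered height (about 203 mm) and the locked angle, with no visible spring-back. The image can show height only to a millimetre or two, so it does not confirm the foot force. The forceps and the jar near the gauge looked undisturbed, though I did not measure their positions. The robot clock read about 14 s of the 42 s allowed.

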